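# Take the push-and-twist cap off the culture filter holder

## Task

Open the filter holder: push its sprung cap down past the catch, twist it anticlockwise until it is free and lift it out, never forcing it, neither against the bottom of its stroke nor against the catch (under 30 N). Then set the cap down gently, standing upright on its stem, well inside the empty glass dish, let go, and leave the dishes with filters and everything else where they are.

Things in the scene. Friction and masses are not known exactly. Their poses are not given: they have to be found in the camera images.
- cap_mid (a point): Grey plastic cap, 64 mm tall, 110 g give or take a third; this point is on its axis, half-way up, 32 mm above its foot. z up the axis, x along its grip bar. At the start it is locked in the holder, this point 13 mm above the mouth and x within 0.03 rad of the holder's x.
- cap: The same cap; origin at the centre of the flat foot of its stem. Stem 32 mm in diameter, 33 mm long. Two lugs stick out of the stem along +x and -x: 10 mm wide, reaching 23 mm from the axis, 6 to 10 mm above the foot. Above the stem a round flange, 54 mm in diameter, 5 mm thick, its top 38 mm above the foot.
- cap_bar (a point): Centre of the flat-sided grip bar that stands on the cap's flange: 46 mm long (x), 16 mm thick (y), 26 mm tall; this point is half-way up it, 51 mm above the foot. Grip it across its thickness. Press by the bar or on the flange.
- holder: Fixed white round filter holder, 60 mm in diameter, on a 96 mm square aluminium base 20 mm thick; origin under it. Catch: the lugs must be pushed down 2 to 10 mm (differs from holder to holder, not visible) to turn past it. Less than 2 mm below that is a solid stop, felt as a steep rise of force. More than 30 N between cap and holder, all contacts added, breaks the lugs; a 15 to 20 N push is ample.
- holder_mouth (a point): Centre of the holder's mouth, at its top face, 82 mm above the table; z up, x along the locked cap's bar. Kept down, the cap turns anticlockwise seen from above to 65 degrees (1.13 rad, 5 degrees either way) from x, where two slots in the 9 mm thick lip let the lugs out; an end stop is about 7 degrees on. To be out, the foot must rise 19 mm above its locked height.
- plunger (a joint): Sprung plunger inside the holder under the cap's foot; m, 0 with the cap locked, negative as the cap is pressed, at most 0.006 with the cap out. It pushes up with 6 N at 0 and 0.5 N more per mm pressed: the spring alone never gives over 13 N. With the lugs under the slots it lifts the cap by up to 6 mm.
- empty_dish: The empty shallow clear glass dish, 92 mm in diameter, 16 mm tall, wall 2.5 mm, bottom 3 mm thick; origin at the centre of its underside. One of three like dishes in a row on the left of the holder, the only one with no filter in it. Loose, 120 g.
- filter_dish_a: A like dish with a white filter disc with a green spot lying in it; origin at the centre of its underside. Leave it alone.
- filter_dish_b: The other dish with a filter disc. Leave it alone.
- beaker: Empty glass beaker, 84 mm in diameter, 110 mm tall, on the right. Bystander.
- culture_bottle: Closed green glass bottle, 70 mm in diameter, 140 mm tall, on the right. Bystander.
- stopper: Black rubber stopper, 34 mm in diameter, 28 mm tall, between holder and dishes. Bystander.
- boss_clamp: Small grey clamp boss with a screw, about 50 x 30 x 26 mm. Bystander.
- wrench: Steel wrench 140 mm long lying on the table. Bystander.
There are look-alikes about, which are no part of the job. Leave any pink or purple look-alike of the empty_dish alone.

How it is judged:
By the outcome, as a careful person would: the job done as asked, in the order asked, and still so for the second after the job is handed in, with the robot touching nothing.
It also fails if it takes over 64 s, if anything falls off the work surface, if the arm or the gripper's body presses on something with over 40 N, if the wrist force passes 120 N, or if a joint passes its speed limit or range.

## Robot

A 6-joint arm with a two-finger parallel gripper is mounted at the origin on the work surface. World frame = base frame: x ahead of the robot, y to its left, z up, the work surface at z = 0. Lengths are in m, angles in rad, forces in N, time in s.
With the tool pointing down it reaches from about 0.375 to 0.9 m from the base axis. Payload 3.1 kg.
Tool frame: the origin (TCP) lies on the front face of the gripper's body, between the roots of the fingers; the fingertips stand 73 mm ahead of it and the grasp point (between the pads) lies 54 mm ahead of it (manip.tips_ahead is the distance from the TCP to the fingertips, in m); z points along the fingers, y is the line along which they close (so a half turn about z gives the same grasp; the last joint's range is limited). The gripper opens to 85 mm and grips with 20 to 120 N. Pads are 22 mm wide; open, the fingers measure 114 mm over their backs; the gripper's body (76 mm by 85 mm) begins 54 mm behind the grasp point. The pads swing forward as they close: fully open they stand 13 mm farther back than shut.
Start: joints at [0.95, 0.527, 1.433, -0, 1.181, -0.178], TCP at [0.268, 0.565, 0.304] pointing down, gripper open.
Joint ranges: [-3.08, 3.08], [-0.75, 2.2], [0.22, 2.44], [-1.43, 4.57], [0, 2.65], [-2.85, 2.85]. Speed limits (rad/s): [2.79, 2.79, 3.14, 3.14, 3.14, 3.14].

## Interface

Orientations are given as a unit quaternion [x, y, z, w].
In Python, from station import sense, eyes, workorder, manip gives the robot as it stands.
- The arm moves only by the shell command python3 -m inch 'ROWS' [OPENING] [FORCE]. ROWS is JSON, a list of rows, each an object of numbers: "dx", "dy", "dz": the shift along the tool's x, y, z in cm; "wx", "wy", "wz": the turn, a rotation vector about the tool's x, y, z in degrees. In form: [{"dx": .., "dy": .., "dz": .., "wx": .., "wy": .., "wz": ..}, ...]. A call has 1 to 10 rows; each row shifts and turns the commanded pose from where the row before left it, along the tool's axes as they then stand; what a row does not reach is not made up. A row lasts 1/8 s, in which the tool goes at most 62.5 mm and 10.7 degrees, less where a joint would pass 70% of its speed; a pose out of reach is approached as far as the arm can. A call with a gripper value outside its range is refused whole. OPENING is the opening, from 0 (shut) to 1 (fully open), set as the call begins (- or left out, the last holds). The fingers move at their own pace and stop on an object; FORCE is the grip in N (left out, the last holds). Time passes only in rows, so rows that do not move let the fingers close. It gives the time, the measured TCP pose, the force, the opening and the grip force at its end, in the units of the state.
- sense(): the state, without advancing time (a new reading comes with each control period).
- eyes.snapshot(name): name is "scene" or "top" or "wrist"; returns the picture (400x640x3 uint8, red, green, blue); there is no depth.
- eyes.camera_params(name): a dict with "fx", "fy", "cx", "cy" (pixels), "D" ([k1, k2, p1, p2, k3] as OpenCV has them; the pictures are not rectified), "rvec" (rotation vector, rad) and "tvec" (3), from world to camera coordinates, as OpenCV has them. Camera axes: x right, y down, z forward; pixel columns grow to the right and rows downward; lengths in m; the calibration is good to about 2 mm. A picture is of the moment at which its call begins: read the wrist's pose just before it. camera_params takes no time and is no camera call; for the wrist camera it gives the pose at the moment of the call.
- workorder.sign_off(): hands the job in; it is judged then, once.
The state is a dict: "t": time; "q": joint angles; "qd": joint speeds; "tau": joint torques, N m; "tcp_pos": TCP position; "tool_rot": TCP orientation; "force": force on the tool from outside, world axes, zero at the start; "ft_torque": the same for the moment, N m; "finger_gap": opening from 0.0 (shut) to 1.0 (fully open); "gripper_force": force on a finger pad.
Only numpy, scipy, OpenCV 4.12 (cv2) and the standard library are available. Lean on these libraries where they do the work, as an engineer would, in place of code of your own. Each camera call takes 0.05 s, during which the arm holds its last target. There are 200 camera calls.

## Working session

There is one attempt and no reset: what is moved stays moved. The work goes in short steps, Python scripts to look and compute and a shell command to move; the robot and the scene stay as the last step left them, time stands still between calls to the robot, and variables do not carry over. Pictures are saved under pics/ and viewed, at most 10 in all, crops included, and the job is handed in when it is done.

```bash
ls; mkdir -p pics; python3 - <<'E'
from station import sense, eyes, workorder, manip
import cv2
print(sense()); print(manip.tips_ahead)
for n in ("scene","top"):
    im=eyes.snapshot(n); cv2.imwrite(f"pics/{n}0.png",im[:,:,::-1]); print(n,eyes.camera_params(n))
E
```

```text
pics
{'t': 0.0, 'q': array([ 9.49460828e-01,  5.28487371e-01,  1.43392279e+00, -2.32081769e-06,
        1.18138793e+00, -1.78473227e-01]), 'qd': array([-0.00027847,  0.00093054, -0.00049571,  0.0011103 , -0.00067512,
       -0.00089207]), 'tau': array([ 1.35394082e-03, -4.42354989e+01, -1.78024220e+01,  3.72542513e-05,
        8.42275622e-03,  1.10990632e-05]), 'tcp_pos': array([0.26745279, 0.56425645, 0.3029139 ]), 'tool_rot': array([ 2.19625476e-01,  9.75583638e-01, -1.01612675e-03, -4.28331989e-04]), 'force': array([-0.01592697, -0.06220238,  0.74142827]), 'ft_torque': array([-0.00024754,  0.01237241, -0.03517142]), 'gripper_force': 0.0, 'finger_gap': 0.999165745629104}
0.0726
scene {'fx': 484.5652813267078, 'fy': 484.5652813267078, 'cx': 316.1046426993628, 'cy': 201.29937433076216, 'D': array([0.03624963, 0.        , 0.        , 0.        , 0.        ]), 'rvec': array([ 1.9549652 ,  1.82504091, -0.56193183]), 'tvec': array([-0.00828333, -0.33626265,  1.43582572])}
top {'fx': 452.3530157429619, 'fy': 452.3530157429619, 'cx': 316.4318683382658, 'cy': 199.98735121675062, 'D': array([-0.00348298,  0.        ,  0.        ,  0.        ,  0.        ]), 'rvec': array([ 2.12784836, -2.1344559 ,  0.16346222]), 'tvec': array([6.65753308e-04, 4.82263177e-01, 1.16277913e+00])}
```

View pics/top0.png

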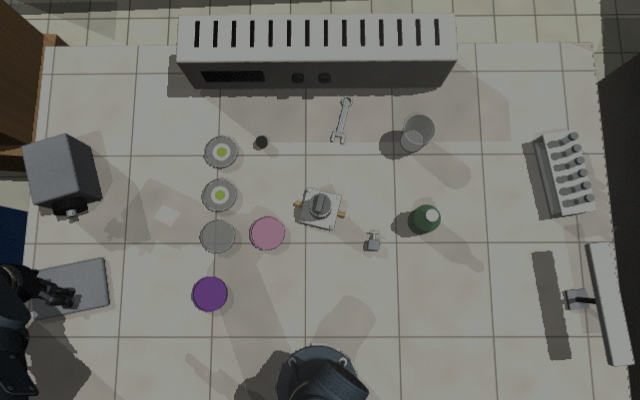

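View pics/scene0.png

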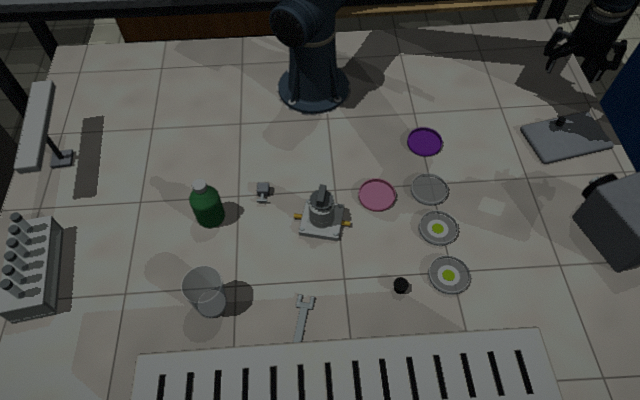

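The top view shows the holder with its cap at (320,205). The dish row is at x≈218: two with filters at (221,152) and (219,195), and a clear one at (217,237). The pink (267,233) and purple (210,294) discs are look-alikes. The clear one at (217,237) has no filter and is colourless glass, so it is the empty dish. I'll confirm that in a crop.

```bash
cat > h.py <<'E'
import numpy as np, cv2
from station import sense, eyes
from scipy.spatial.transform import Rotation as Ro
def ray(p,uv):
    K=np.array([[p['fx'],0,p['cx']],[0,p['fy'],p['cy']],[0,0,1]])
    R=cv2.Rodrigues(p['rvec'])[0]
    n=cv2.undistortPoints(np.array([[uv]],float),K,p['D'])[0,0]
    return -R.T@p['tvec'], R.T@np.array([n[0],n[1],1])
def at(p,uv,z):
    o,d=ray(p,uv); return o+d*(z-o[2])/d[2]
def proj(p,X):
    K=np.array([[p['fx'],0,p['cx']],[0,p['fy'],p['cy']],[0,0,1]])
    return cv2.projectPoints(np.array(X,float).reshape(-1,1,3),p['rvec'],p['tvec'],K,p['D'])[0][:,0]
E
python3 - <<'E'
from h import *
im=cv2.imread('pics/top0.png')
p=eyes.camera_params('top')
c=im[120:320,180:420]
cv2.imwrite('pics/topcrop.png',cv2.resize(c,(720,600),interpolation=cv2.INTER_CUBIC))
for n,uv,z in [('dish',(217.5,236.5),.016),('cap',(320,205),.12),('a',(219,195),.016),('b',(221,152),.016),('stop',(262,142),.028)]: print(n,at(p,uv,z))
E
```

```text
dish [0.38796559 0.26498711 0.016     ]
cap [ 0.45637363 -0.01047149  0.12      ]
a [0.50098223 0.26467538 0.016     ]
b [0.62175751 0.26312247 0.016     ]
stop [0.64616338 0.14841307 0.028     ]
```

View pics/topcrop.png

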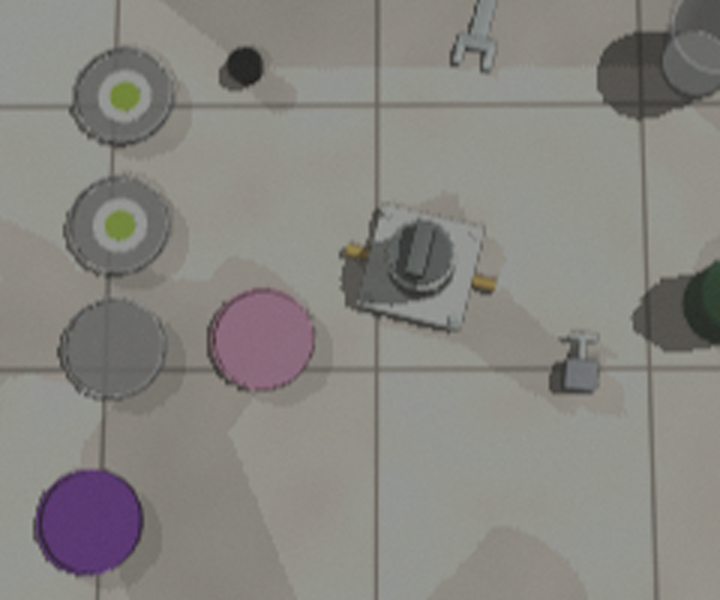

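Crop confirms it: the clear dish at top-image pixel (217.7,236.3) has no filter, while the other two in the row have green spots. The cap's bar lies about 15° clockwise of world x. I'll move over the holder, then turn the tool.

```bash
python3 -m inch '[{"dx":-4.17,"dy":-4.38},{"dx":-4.17,"dy":-4.38},{"dx":-4.17,"dy":-4.38},{"dx":-4.17,"dy":-4.38},{"dx":-4.17,"dy":-4.38},{"dx":-4.17,"dy":-4.38},{"dx":-4.17,"dy":-4.38},{"dx":-4.17,"dy":-4.38},{"dx":-4.17,"dy":-4.38},{"dx":-4.17,"dy":-4.38}]' && python3 -m inch '[{"wz":10.5},{"wz":10.5},{"wz":10.5},{"wz":10.5},{"wz":10.5},{"wz":10.5},{"wz":10.5},{"wz":10.5}]' && python3 -m inch '[{"wz":10.5},{"wz":10.5},{"wz":10.5},{"wz":10.5},{"wz":10.5},{"wz":10.5},{"wz":10.5},{"wz":10.5},{}]'; python3 - <<'E'
from h import *
s=sense();print(s['t'],s['q'],s['tcp_pos'],s['force'],s['ft_torque'])
R=Ro.from_quat(s['tool_rot']).as_matrix();print(R)
p=eyes.camera_params('wrist');im=eyes.snapshot('wrist');cv2.imwrite('pics/w1.png',im[:,:,::-1]);np.save('w1.npy',p,allow_pickle=True)
print(p)
E
```

```text
0.1 [ 9.49484173e-01  5.28406670e-01  1.43372170e+00 -4.42817121e-05
  1.18139596e+00 -1.78500547e-01] [0.26750036 0.5643326  0.30302745] [-0.33624548  0.66437829  0.09520726] [ 0.0294247  -0.01622166 -0.0181024 ]
[[-9.03557569e-01  4.28465318e-01 -1.09112446e-03]
 [ 4.28466600e-01  9.03556213e-01 -1.59452423e-03]
 [ 3.02693953e-04 -1.90825482e-03 -9.99998133e-01]]
{'fx': 355.96533607061343, 'fy': 355.96533607061343, 'cx': 321.05768892154316, 'cy': 201.75598727802821, 'D': array([-0.06704682,  0.        ,  0.        ,  0.        ,  0.        ]), 'rvec': array([-2.44690233, -1.54905375, -0.21605696]), 'tvec': array([-0.62342822, -0.03649061,  0.37846228])}invalid input at $[0]: expected keys dx, dy, dz, wx, wy, wz
```

View pics/w1.png

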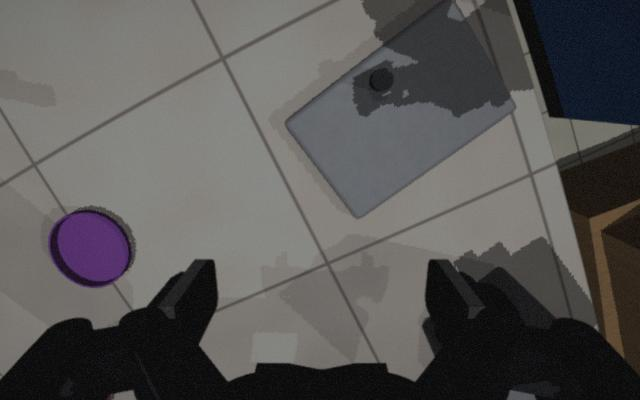

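The wrist view is still at the start pose, with the purple dish at (92,248), because the rows were refused: every key is required. Retyping.

```bash
python3 -m inch '[{"dx":-4.17,"dy":-4.38,"dz":0,"wx":0,"wy":0,"wz":0},{"dx":-4.17,"dy":-4.38,"dz":0,"wx":0,"wy":0,"wz":0},{"dx":-4.17,"dy":-4.38,"dz":0,"wx":0,"wy":0,"wz":0},{"dx":-4.17,"dy":-4.38,"dz":0,"wx":0,"wy":0,"wz":0},{"dx":-4.17,"dy":-4.38,"dz":0,"wx":0,"wy":0,"wz":0},{"dx":-4.17,"dy":-4.38,"dz":0,"wx":0,"wy":0,"wz":0},{"dx":-4.17,"dy":-4.38,"dz":0,"wx":0,"wy":0,"wz":0},{"dx":-4.17,"dy":-4.38,"dz":0,"wx":0,"wy":0,"wz":0},{"dx":-4.17,"dy":-4.38,"dz":0,"wx":0,"wy":0,"wz":0},{"dx":-4.17,"dy":-4.38,"dz":0,"wx":0,"wy":0,"wz":0}]' && python3 -m inch '[{"dx":0,"dy":0,"dz":0,"wx":0,"wy":0,"wz":10.5},{"dx":0,"dy":0,"dz":0,"wx":0,"wy":0,"wz":10.5},{"dx":0,"dy":0,"dz":0,"wx":0,"wy":0,"wz":10.5},{"dx":0,"dy":0,"dz":0,"wx":0,"wy":0,"wz":10.5},{"dx":0,"dy":0,"dz":0,"wx":0,"wy":0,"wz":10.5},{"dx":0,"dy":0,"dz":0,"wx":0,"wy":0,"wz":10.5},{"dx":0,"dy":0,"dz":0,"wx":0,"wy":0,"wz":10.5},{"dx":0,"dy":0,"dz":0,"wx":0,"wy":0,"wz":10.5}]' && python3 -m inch '[{"dx":0,"dy":0,"dz":0,"wx":0,"wy":0,"wz":10.5},{"dx":0,"dy":0,"dz":0,"wx":0,"wy":0,"wz":10.5},{"dx":0,"dy":0,"dz":0,"wx":0,"wy":0,"wz":10.5},{"dx":0,"dy":0,"dz":0,"wx":0,"wy":0,"wz":10.5},{"dx":0,"dy":0,"dz":0,"wx":0,"wy":0,"wz":10.5},{"dx":0,"dy":0,"dz":0,"wx":0,"wy":0,"wz":10.5},{"dx":0,"dy":0,"dz":0,"wx":0,"wy":0,"wz":10.5},{"dx":0,"dy":0,"dz":0,"wx":0,"wy":0,"wz":10.5},{"dx":0,"dy":0,"dz":0,"wx":0,"wy":0,"wz":0}]'; python3 - <<'E'
from h import *
s=sense();print(s['t'],s['q'],s['tcp_pos'],s['force'],s['ft_torque'])
R=Ro.from_quat(s['tool_rot']).as_matrix();print(R)
p=eyes.camera_params('wrist');im=eyes.snapshot('wrist');cv2.imwrite('pics/w1.png',im[:,:,::-1]);np.save('w1.npy',p,allow_pickle=True)
E
```

```text
t: 1.4
tcp_pos: [0.4572, -0.0117, 0.304]
tool_rot: [0.22, 0.976, 0.0, 0.0]
force: [0.5, 0.8, 0.2]
finger_gap: 1.0
gripper_force: 0.0
t: 2.4
tcp_pos: [0.4567, -0.0096, 0.3038]
tool_rot: [0.818, 0.576, -0.0, -0.0]
force: [0.1, 0.3, 0.3]
finger_gap: 1.0
gripper_force: 0.0
t: 3.52
tcp_pos: [0.4567, -0.0097, 0.3038]
tool_rot: [0.993, -0.115, -0.0, -0.0]
force: [0.8, -0.8, -0.9]
finger_gap: 0.999
gripper_force: 0.0
3.525 [-2.66618702e-01  3.02573505e-01  1.83883130e+00 -1.80747449e-05
  1.00057545e+00  1.53541467e+00] [ 0.4567247  -0.00967917  0.30379091] [ 0.84762875 -0.75705205 -0.85808014] [-0.0065784  -0.03893199  0.00553514]
[[ 9.73385795e-01 -2.29172319e-01 -3.77914606e-04]
 [-2.29172302e-01 -9.73385868e-01  8.74442367e-05]
 [-3.87896535e-04  1.49058233e-06 -9.99999925e-01]]
```

View pics/w1.png

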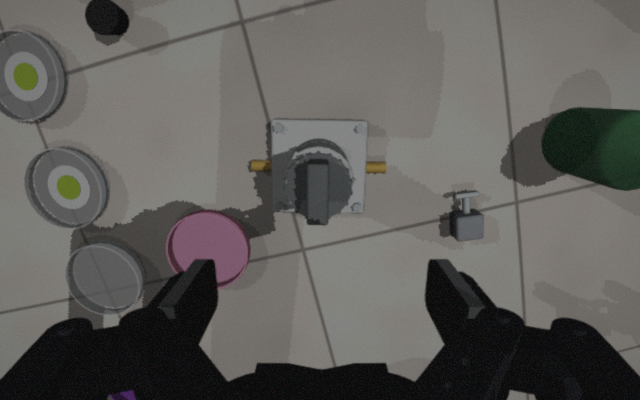

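The wrist view shows the holder base nearly square to the picture: corners about (273,120) to (367,212), bar top around (318,178), bar edges at x≈308 and 328. I'll work out the cap's position and yaw from base corners and bar edges.

```bash
python3 - <<'E'
from h import *
p=np.load('w1.npy',allow_pickle=True).item()
g=cv2.cvtColor(cv2.imread('pics/w1.png'),cv2.COLOR_BGR2GRAY).astype(float)
print('cam',ray(p,(320,200))[0])
s=sense();R=Ro.from_quat(s['tool_rot']).as_matrix()
gx=cv2.Sobel(cv2.GaussianBlur(g,(3,3),0),cv2.CV_64F,1,0)
for r in (164,170,176,182,188): print(r,g[r,296:342].astype(int))
print(g[150:230,318].astype(int))
for uv,z in [((273,120),.02),((367,120),.02),((273,212),.02),((367,212),.02),((318,160),.127),((318,192),.127)]:
    X=at(p,uv,z); print(uv,X,'tool',R.T@(X-s['tcp_pos']))
cv2.imwrite('pics/w1c.png',cv2.resize(np.clip(cv2.imread('pics/w1.png')[105:240,245:395].astype(float)*1.8,0,255),None,fx=4.4,fy=4.4,interpolation=cv2.INTER_CUBIC))
E
```

```text
cam [ 0.52517644 -0.02640115  0.37332394]
164 [69 55 54 49 40 36 42 41 36 39 38 36 47 53 55 54 54 56 55 53 52 56 54 54
 52 53 53 53 55 53 48 42 47 62 63 66 67 69 69 68 69 66 71 78 85 81]
170 [39 39 33 38 43 40 39 40 34 37 40 53 61 70 70 74 72 73 71 71 72 74 74 73
 73 72 76 76 75 73 72 66 52 55 68 65 69 64 67 66 66 66 68 64 69 69]
176 [42 35 38 35 40 36 36 34 36 40 38 50 61 70 71 73 71 70 73 73 73 72 75 73
 73 74 74 71 75 73 72 66 55 56 68 65 66 66 66 67 67 68 65 70 67 65]
182 [37 34 37 39 36 43 38 36 34 37 42 47 66 69 71 71 73 67 71 73 73 74 68 74
 67 75 74 76 72 75 76 62 54 58 64 68 66 64 69 63 69 67 64 68 65 63]
188 [40 36 38 40 35 36 35 41 35 39 45 50 63 71 71 73 74 73 71 72 72 70 73 76
 71 74 75 73 72 72 72 62 60 63 63 68 65 65 63 64 64 66 66 67 69 64]
[118  82  71  74  77  76  73  73  60  42  33  32  26  32  54  66  73  67
  74  73  74  73  75  74  74  73  75  71  74  72  77  74  68  72  75  72
  74  74  73  75  75  72  74  74  74  73  73  75  74  72  73  73  74  70
  71  66  70  71  71  72  71  73  72  70  71  71  74  73  68  48  44  37
  38  35  51 118 132 132 131 129]
(273, 120) [0.51749868 0.02343404 0.02      ] tool [ 0.05166065 -0.04611178  0.28379505]
(367, 120) [ 0.4965701  -0.06561718  0.02      ] tool [0.05160314 0.04536566 0.28379694]
(273, 212) [0.4268425  0.04816728 0.02      ] tool [-0.04224752 -0.04950739  0.2838231 ]
(367, 212) [ 0.40442608 -0.04725537  0.02      ] tool [-0.04229985  0.04851289  0.28382512]
(318, 160) [ 0.48615297 -0.01505225  0.127     ] tool [ 0.02989127 -0.00148633  0.17680248]
(318, 192) [ 0.46373616 -0.00973181  0.127     ] tool [ 0.00685182 -0.00155153  0.17680937][ WARN:0@0.185] global loadsave.cpp:1063 imwrite_ Unsupported depth image for selected encoder is fallbacked to CV_8U.
```

View pics/w1c.png

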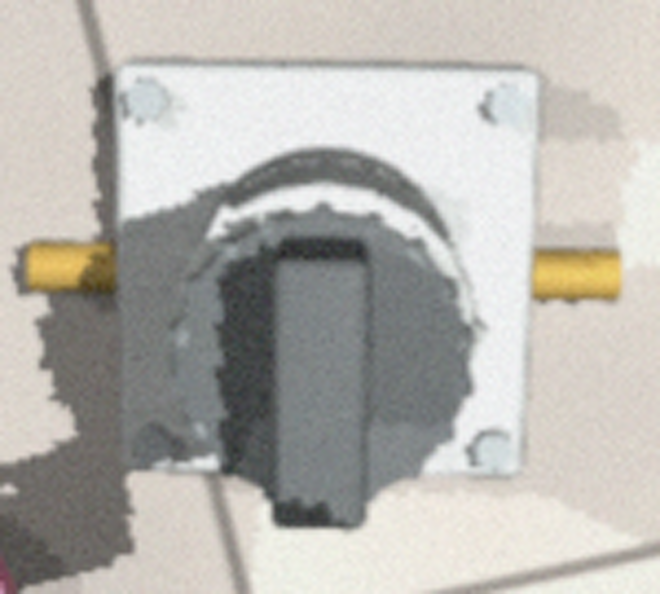

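```bash
python3 - <<'E'
from h import *
p=np.load('w1.npy',allow_pickle=True).item()
s=sense();R=Ro.from_quat(s['tool_rot']).as_matrix()
for uv,z in [((307.4,163.6),.127),((328.2,163.6),.127),((307.1,224.5),.127),((327.4,224.5),.127),((271.8,119.8),.02),((367.7,120.9),.02),((272.7,211.8),.02),((363.6,213),.02)]:
    X=at(p,uv,z); print(uv,'tool mm',(R.T@(X-s['tcp_pos'])*1000).round(1),X[:2].round(4))
E
```

```text
(307.4, 163.6) tool mm [ 27.4  -8.9 176.8] [ 0.4854 -0.0073]
(328.2, 163.6) tool mm [ 27.4   5.6 176.8] [ 0.4821 -0.0214]
(307.1, 224.5) tool mm [-17.8  -9.6 176.8] [0.4416 0.0037]
(327.4, 224.5) tool mm [-17.8   5.3 176.8] [ 0.4382 -0.0108]
(271.8, 119.8) tool mm [ 51.9 -47.3 283.8] [0.518  0.0245]
(367.7, 120.9) tool mm [ 50.7  46.1 283.8] [ 0.4956 -0.0661]
(272.7, 211.8) tool mm [-42.  -49.8 283.8] [0.4271 0.0484]
(363.6, 213) tool mm [-43.4  45.  283.8] [ 0.4042 -0.0436]
```

Bar centre is about (4.7,-1.8) mm from the tool axis, yaw +0.7°. Correct, descend to TCP z≈0.178, and close softly.

```bash
python3 -m inch '[{"dx":0.46,"dy":-0.17,"dz":0,"wx":0,"wy":0,"wz":0.7},{"dx":0,"dy":0,"dz":3.5,"wx":0,"wy":0,"wz":0},{"dx":0,"dy":0,"dz":3.5,"wx":0,"wy":0,"wz":0},{"dx":0,"dy":0,"dz":3.5,"wx":0,"wy":0,"wz":0},{"dx":0,"dy":0,"dz":1.5,"wx":0,"wy":0,"wz":0},{"dx":0,"dy":0,"dz":0.6,"wx":0,"wy":0,"wz":0},{"dx":0,"dy":0,"dz":0,"wx":0,"wy":0,"wz":0},{"dx":0,"dy":0,"dz":0,"wx":0,"wy":0,"wz":0}]'; python3 -m inch '[{"dx":0,"dy":0,"dz":0,"wx":0,"wy":0,"wz":0},{"dx":0,"dy":0,"dz":0,"wx":0,"wy":0,"wz":0},{"dx":0,"dy":0,"dz":0,"wx":0,"wy":0,"wz":0},{"dx":0,"dy":0,"dz":0,"wx":0,"wy":0,"wz":0},{"dx":0,"dy":0,"dz":0,"wx":0,"wy":0,"wz":0},{"dx":0,"dy":0,"dz":0,"wx":0,"wy":0,"wz":0},{"dx":0,"dy":0,"dz":0,"wx":0,"wy":0,"wz":0},{"dx":0,"dy":0,"dz":0,"wx":0,"wy":0,"wz":0}]' 0 20;python3 -c "
from h import *
for i in range(1):
    s=sense();print(s['force'],s['ft_torque'],s['tcp_pos'],s['finger_gap']*85)"
```

```text
t: 4.58
tcp_pos: [0.4623, -0.0092, 0.1786]
tool_rot: [0.992, -0.122, 0.001, 0.0]
force: [-0.1, -0.0, -0.3]
finger_gap: 0.996
gripper_force: 0.0
t: 5.58
tcp_pos: [0.4618, -0.0091, 0.1781]
tool_rot: [0.992, -0.122, 0.0, 0.0]
force: [-0.4, 0.5, 4.9]
finger_gap: 0.176
gripper_force: 27.0
[-0.38173325  0.48562954  4.87400155] [ 0.14155601  0.13605706 -0.0474473 ] [ 0.46180577 -0.00912869  0.1780655 ] 14.965477410885397
```

Gripped with almost no side force. Now press in small steps, watching force.

```bash
python3 -m inch '[{"dx":0,"dy":0,"dz":0,"wx":0,"wy":0,"wz":0},{"dx":0,"dy":0,"dz":0,"wx":0,"wy":0,"wz":0},{"dx":0,"dy":0,"dz":0.1,"wx":0,"wy":0,"wz":0},{"dx":0,"dy":0,"dz":0,"wx":0,"wy":0,"wz":0}]' - 45;  python3 -m inch '[{"dx":0,"dy":0,"dz":0.1,"wx":0,"wy":0,"wz":0},{"dx":0,"dy":0,"dz":0,"wx":0,"wy":0,"wz":0}]'
```

```text
t: 6.08
tcp_pos: [0.4618, -0.0091, 0.177]
tool_rot: [0.992, -0.123, 0.0, -0.0]
force: [-0.5, 1.0, 4.5]
finger_gap: 0.178
gripper_force: 50.3
t: 6.32
tcp_pos: [0.4618, -0.0091, 0.176]
tool_rot: [0.992, -0.122, 0.0, 0.0]
force: [-1.2, 1.3, 5.8]
finger_gap: 0.174
gripper_force: 50.3
```

```bash
python3 -m inch '[{"dx":0,"dy":0,"dz":0.06,"wx":0,"wy":0,"wz":0},{"dx":0,"dy":0,"dz":0,"wx":0,"wy":0,"wz":0}]'
```

```text
t: 6.58
tcp_pos: [0.4618, -0.0091, 0.1755]
tool_rot: [0.992, -0.122, 0.0, -0.0]
force: [0.1, -0.3, 6.2]
finger_gap: 0.171
gripper_force: 50.4
```

```bash
for i in 1; do python3 -m inch '[{"dx":0,"dy":0,"dz":0.05,"wx":0,"wy":0,"wz":0},{"dx":0,"dy":0,"dz":0,"wx":0,"wy":0,"wz":0}]'; python3 -m inch '[{"dx":0,"dy":0,"dz":0.05,"wx":0,"wy":0,"wz":0},{"dx":0,"dy":0,"dz":0,"wx":0,"wy":0,"wz":0}]'; done | grep -E "tcp|force:"
```

```text
tcp_pos: [0.4618, -0.0091, 0.175]
force: [0.5, 1.6, 6.6]
gripper_force: 50.4
tcp_pos: [0.4618, -0.0091, 0.1745]
force: [-1.0, 0.7, 6.8]
gripper_force: 50.4
```

```bash
(python3 -m inch '[{"dx":0,"dy":0,"dz":0.05,"wx":0,"wy":0,"wz":0},{"dx":0,"dy":0,"dz":0,"wx":0,"wy":0,"wz":0}]'; python3 -m inch '[{"dx":0,"dy":0,"dz":0.05,"wx":0,"wy":0,"wz":0},{"dx":0,"dy":0,"dz":0,"wx":0,"wy":0,"wz":0}]') | grep -E "tcp|force:"
```

```text
tcp_pos: [0.4618, -0.0091, 0.174]
force: [-0.4, 0.5, 6.9]
gripper_force: 50.5
tcp_pos: [0.4618, -0.0091, 0.1736]
force: [-0.8, 0.6, 7.3]
gripper_force: 50.5
```

```bash
(python3 -m inch '[{"dx":0,"dy":0,"dz":0.05,"wx":0,"wy":0,"wz":0},{"dx":0,"dy":0,"dz":0,"wx":0,"wy":0,"wz":0}]'; python3 -m inch '[{"dx":0,"dy":0,"dz":0.05,"wx":0,"wy":0,"wz":0},{"dx":0,"dy":0,"dz":0,"wx":0,"wy":0,"wz":0}]') | grep -E "tcp|force:"
```

```text
tcp_pos: [0.4618, -0.0091, 0.1731]
force: [-0.6, 1.6, 7.4]
gripper_force: 50.6
tcp_pos: [0.4618, -0.0091, 0.1726]
force: [-0.4, 0.6, 8.6]
gripper_force: 50.6
```

```bash
(python3 -m inch '[{"dx":0,"dy":0,"dz":0.05,"wx":0,"wy":0,"wz":0},{"dx":0,"dy":0,"dz":0,"wx":0,"wy":0,"wz":0}]'; python3 -m inch '[{"dx":0,"dy":0,"dz":0.05,"wx":0,"wy":0,"wz":0},{"dx":0,"dy":0,"dz":0,"wx":0,"wy":0,"wz":0}]') | grep -E "tcp|force:"
```

```text
tcp_pos: [0.4618, -0.0091, 0.1722]
force: [-1.1, 1.1, 8.5]
gripper_force: 50.6
tcp_pos: [0.4618, -0.0091, 0.1717]
force: [-0.7, 0.8, 9.2]
gripper_force: 50.7
```

```bash
(python3 -m inch '[{"dx":0,"dy":0,"dz":0.05,"wx":0,"wy":0,"wz":0},{"dx":0,"dy":0,"dz":0,"wx":0,"wy":0,"wz":0}]') | grep -E "tcp|force:"
```

```text
tcp_pos: [0.4618, -0.0091, 0.1712]
force: [-0.8, 0.7, 8.2]
gripper_force: 50.7
```

```bash
(python3 -m inch '[{"dx":0,"dy":0,"dz":0.05,"wx":0,"wy":0,"wz":0},{"dx":0,"dy":0,"dz":0,"wx":0,"wy":0,"wz":0}]'; python3 -m inch '[{"dx":0,"dy":0,"dz":0.05,"wx":0,"wy":0,"wz":0},{"dx":0,"dy":0,"dz":0,"wx":0,"wy":0,"wz":0}]') | grep -E "tcp|force:"
```

```text
tcp_pos: [0.4618, -0.0091, 0.1707]
force: [-1.0, 0.4, 9.1]
gripper_force: 50.8
tcp_pos: [0.4618, -0.0091, 0.1703]
force: [-0.4, 1.7, 9.3]
gripper_force: 50.8
```

```bash
(python3 -m inch '[{"dx":0,"dy":0,"dz":0.05,"wx":0,"wy":0,"wz":0},{"dx":0,"dy":0,"dz":0,"wx":0,"wy":0,"wz":0}]') | grep -E "tcp|force:"
```

```text
tcp_pos: [0.4618, -0.0091, 0.1698]
force: [-1.4, 1.0, 9.5]
gripper_force: 50.9
```

```bash
(python3 -m inch '[{"dx":0,"dy":0,"dz":0.05,"wx":0,"wy":0,"wz":0},{"dx":0,"dy":0,"dz":0,"wx":0,"wy":0,"wz":0}]') | grep -E "tcp|force:"
```

```text
tcp_pos: [0.4619, -0.0091, 0.1693]
force: [-1.0, 1.7, 10.0]
gripper_force: 50.9
```

```bash
(python3 -m inch '[{"dx":0,"dy":0,"dz":0.05,"wx":0,"wy":0,"wz":0},{"dx":0,"dy":0,"dz":0,"wx":0,"wy":0,"wz":0}]') | grep -E "tcp|force:"
```

```text
tcp_pos: [0.4619, -0.0091, 0.1692]
force: [-0.7, 0.8, 13.3]
gripper_force: 51.5
```

```bash
(python3 -m inch '[{"dx":0,"dy":0,"dz":0.05,"wx":0,"wy":0,"wz":0},{"dx":0,"dy":0,"dz":0,"wx":0,"wy":0,"wz":0}]') | grep -E "tcp|force:"
```

```text
tcp_pos: [0.4619, -0.0091, 0.1691]
force: [-2.1, 2.0, 17.0]
gripper_force: 52.2
```

Stop felt at TCP z≈0.1692. Back off 1 mm and begin the twist.

```bash
cat > f.py <<'E'
from h import *
s=sense();print(s['t'],'F',s['force'].round(1),'M',s['ft_torque'].round(2),s['tcp_pos'].round(4),s['finger_gap'].round(3),'yaw',np.degrees(Ro.from_quat(s['tool_rot']).as_matrix()[:2,0]@[0,1]).round(1),np.degrees(np.arctan2(*Ro.from_quat(s['tool_rot']).as_matrix()[1::-1,0])).round(2))
E
python3 -m inch '[{"dx":0,"dy":0,"dz":-0.1,"wx":0,"wy":0,"wz":0},{"dx":0,"dy":0,"dz":0,"wx":0,"wy":0,"wz":0}]'|grep force:; python3 f.py;python3 -m inch '[{"dx":0,"dy":0,"dz":0,"wx":0,"wy":0,"wz":-2},{"dx":0,"dy":0,"dz":0,"wx":0,"wy":0,"wz":-2},{"dx":0,"dy":0,"dz":0,"wx":0,"wy":0,"wz":0}]' |grep force:; python3 f.py
```

```text
force: [-0.5, 1.4, 9.3]
gripper_force: 50.9
force: [-0.4, 1.5, 8.9]
gripper_force: 50.9Traceback (most recent call last):
  File "f.py", line 2, in <module>
    s=sense();print(s['t'],'F',s['force'].round(1),'M',s['ft_torque'].round(2),s['tcp_pos'].round(4),s['finger_gap'].round(3),'yaw',np.degrees(Ro.from_quat(s['tool_rot']).as_matrix()[:2,0]@[0,1]).round(1),np.degrees(np.arctan2(*Ro.from_quat(s['tool_rot']).as_matrix()[1::-1,0])).round(2))
                                                                                                     ^^^^^^^^^^^^^^^^^^^^^
AttributeError: 'float' object has no attribute 'round'
Traceback (most recent call last):
  File "f.py", line 2, in <module>
    s=sense();print(s['t'],'F',s['force'].round(1),'M',s['ft_torque'].round(2),s['tcp_pos'].round(4),s['finger_gap'].round(3),'yaw',np.degrees(Ro.from_quat(s['tool_rot']).as_matrix()[:2,0]@[0,1]).round(1),np.degrees(np.arctan2(*Ro.from_quat(s['tool_rot']).as_matrix()[1::-1,0])).round(2))
                                                                                                     ^^^^^^^^^^^^^^^^^^^^^
AttributeError: 'float' object has no attribute 'round'
```

```bash
cat > f.py <<'E'
from h import *
s=sense();R=Ro.from_quat(s['tool_rot']).as_matrix()
print(round(s['t'],2),'F',s['force'].round(1),'M',s['ft_torque'].round(2),s['tcp_pos'].round(4),round(s['finger_gap'],3),'yaw',np.degrees(np.arctan2(R[1,0],R[0,0])).round(2),'q',s['q'].round(2))
E
python3 f.py;python3 -m inch '[{"dx":0,"dy":0,"dz":0,"wx":0,"wy":0,"wz":-2},{"dx":0,"dy":0,"dz":0,"wx":0,"wy":0,"wz":-2},{"dx":0,"dy":0,"dz":0,"wx":0,"wy":0,"wz":0}]' |grep force:; python3 f.py
```

```text
10.95 F [-0.4  1.5  8.9] M [ 0.06  0.19 -0.04] [ 0.4619 -0.0092  0.1693] 0.171 yaw -10.05 q [-0.26  0.55  1.95 -0.    0.64  1.48]
force: [-0.9, -0.0, 8.6]
gripper_force: 50.9
11.32 F [-0.9 -0.   8.6] M [ 0.07  0.2  -0.02] [ 0.462  -0.0092  0.1694] 0.176 yaw -6.05 q [-0.26  0.55  1.95 -0.    0.64  1.41]
```

```bash
python3 -m inch '[{"dx":0,"dy":0,"dz":0,"wx":0,"wy":0,"wz":-4},{"dx":0,"dy":0,"dz":0,"wx":0,"wy":0,"wz":-4},{"dx":0,"dy":0,"dz":0,"wx":0,"wy":0,"wz":0}]' |grep force:; python3 f.py
```

```text
force: [-0.1, 0.5, 9.5]
gripper_force: 50.9
11.7 F [-0.1  0.5  9.5] M [0.05 0.18 0.08] [ 0.4622 -0.0093  0.1694] 0.175 yaw 1.97 q [-0.26  0.55  1.95 -0.    0.64  1.27]
```

```bash
python3 -m inch '[{"dx":0,"dy":0,"dz":0,"wx":0,"wy":0,"wz":-5},{"dx":0,"dy":0,"dz":0,"wx":0,"wy":0,"wz":-5},{"dx":0,"dy":0,"dz":0,"wx":0,"wy":0,"wz":0}]' |grep force:; python3 f.py
```

```text
force: [-1.0, 0.8, 9.4]
gripper_force: 50.9
12.07 F [-1.   0.8  9.4] M [0.02 0.13 0.05] [ 0.4623 -0.0093  0.1694] 0.176 yaw 11.97 q [-0.26  0.55  1.95 -0.    0.64  1.1 ]
```

```bash
python3 -m inch '[{"dx":0,"dy":0,"dz":0,"wx":0,"wy":0,"wz":-5},{"dx":0,"dy":0,"dz":0,"wx":0,"wy":0,"wz":-5},{"dx":0,"dy":0,"dz":0,"wx":0,"wy":0,"wz":0}]' |grep force:; python3 f.py
```

```text
force: [-0.4, 2.3, 8.6]
gripper_force: 50.9
12.45 F [-0.4  2.3  8.6] M [0.13 0.12 0.03] [ 0.4622 -0.0092  0.1694] 0.178 yaw 21.96 q [-0.26  0.55  1.95  0.    0.64  0.92]
```

```bash
python3 -m inch '[{"dx":0,"dy":0,"dz":0,"wx":0,"wy":0,"wz":-5},{"dx":0,"dy":0,"dz":0,"wx":0,"wy":0,"wz":-5},{"dx":0,"dy":0,"dz":0,"wx":0,"wy":0,"wz":-4},{"dx":0,"dy":0,"dz":0,"wx":0,"wy":0,"wz":0}]' |grep force:; python3 f.py
```

```text
force: [-0.6, 1.3, 8.7]
gripper_force: 50.9
12.95 F [-0.6  1.3  8.7] M [0.29 0.1  0.02] [ 0.4619 -0.009   0.1693] 0.176 yaw 35.95 q [-0.26  0.55  1.95  0.    0.64  0.68]
```

```bash
python3 -m inch '[{"dx":0,"dy":0,"dz":0,"wx":0,"wy":0,"wz":-4},{"dx":0,"dy":0,"dz":0,"wx":0,"wy":0,"wz":-4},{"dx":0,"dy":0,"dz":0,"wx":0,"wy":0,"wz":0}]' |grep force:; python3 f.py
```

```text
force: [0.2, 1.7, 9.9]
gripper_force: 50.9
13.32 F [0.2 1.7 9.9] M [0.38 0.1  0.06] [ 0.4619 -0.0089  0.1693] 0.173 yaw 43.94 q [-0.26  0.55  1.95  0.    0.64  0.54]
```

```bash
python3 -m inch '[{"dx":0,"dy":0,"dz":0,"wx":0,"wy":0,"wz":-3},{"dx":0,"dy":0,"dz":0,"wx":0,"wy":0,"wz":-3},{"dx":0,"dy":0,"dz":0,"wx":0,"wy":0,"wz":0}]' |grep force:; python3 f.py
```

```text
force: [-0.8, 2.8, 9.4]
gripper_force: 50.9
13.7 F [-0.8  2.8  9.4] M [ 0.41  0.05 -0.01] [ 0.4619 -0.0089  0.1693] 0.178 yaw 49.92 q [-0.26  0.55  1.95  0.    0.64  0.44]
```

```bash
for i in 1; do python3 -m inch '[{"dx":0,"dy":0,"dz":0,"wx":0,"wy":0,"wz":-1.5},{"dx":0,"dy":0,"dz":0,"wx":0,"wy":0,"wz":0}]' |grep grippe; python3 f.py; python3 -m inch '[{"dx":0,"dy":0,"dz":0,"wx":0,"wy":0,"wz":-1.5},{"dx":0,"dy":0,"dz":0,"wx":0,"wy":0,"wz":0}]' |grep grippe; python3 f.py; done
```

```text
gripper_force: 50.9
13.95 F [-1.   2.4  8.6] M [ 0.43  0.11 -0.09] [ 0.4618 -0.0088  0.1693] 0.173 yaw 51.41 q [-0.26  0.55  1.96  0.    0.64  0.41]
gripper_force: 50.9
14.2 F [-1.2  2.7  9.3] M [ 0.41  0.11 -0.06] [ 0.4618 -0.0088  0.1693] 0.174 yaw 52.91 q [-0.26  0.55  1.96  0.    0.64  0.38]
```

```bash
python3 -m inch '[{"dx":0,"dy":0,"dz":0,"wx":0,"wy":0,"wz":-1},{"dx":0,"dy":0,"dz":0,"wx":0,"wy":0,"wz":0}]' |grep grippe; python3 f.py
```

```text
gripper_force: 51.0
14.45 F [0.6 2.1 9.2] M [ 0.43  0.14 -0.05] [ 0.4618 -0.0088  0.1693] 0.176 yaw 53.9 q [-0.26  0.55  1.96  0.    0.64  0.37]
```

```bash
python3 -m inch '[{"dx":0,"dy":0,"dz":0,"wx":0,"wy":0,"wz":-1},{"dx":0,"dy":0,"dz":0,"wx":0,"wy":0,"wz":0}]' |grep grippe; python3 f.py
```

```text
gripper_force: 51.0
14.7 F [-0.9  3.2  9. ] M [ 0.41  0.15 -0.07] [ 0.4617 -0.0088  0.1693] 0.178 yaw 54.9 q [-0.26  0.55  1.96  0.    0.64  0.35]
```

```bash
python3 -m inch '[{"dx":0,"dy":0,"dz":0,"wx":0,"wy":0,"wz":-1},{"dx":0,"dy":0,"dz":0,"wx":0,"wy":0,"wz":0}]' |grep grippe; python3 f.py
```

```text
gripper_force: 51.0
14.95 F [-2.5  2.  10.1] M [ 0.41  0.21 -0.1 ] [ 0.4616 -0.0088  0.1693] 0.173 yaw 55.89 q [-0.26  0.55  1.96  0.    0.64  0.33]
```

```bash
python3 -m inch '[{"dx":0,"dy":0,"dz":0,"wx":0,"wy":0,"wz":-1},{"dx":0,"dy":0,"dz":0,"wx":0,"wy":0,"wz":0}]' |grep grippe; python3 f.py
```

```text
gripper_force: 51.0
15.2 F [-1.2  1.8  8.7] M [ 0.41  0.28 -0.1 ] [ 0.4614 -0.0087  0.1693] 0.175 yaw 56.89 q [-0.26  0.55  1.96  0.    0.64  0.31]
```

```bash
python3 -m inch '[{"dx":0,"dy":0,"dz":0,"wx":0,"wy":0,"wz":-1},{"dx":0,"dy":0,"dz":0,"wx":0,"wy":0,"wz":0}]' |grep grippe; python3 f.py
```

```text
gripper_force: 51.1
15.45 F [-1.9  2.5 10.3] M [ 0.43  0.26 -0.19] [ 0.4613 -0.0087  0.1693] 0.175 yaw 57.86 q [-0.26  0.55  1.96  0.    0.64  0.3 ]
```

End stop engages softly around yaw 55–56°, so the slots are at ≈49°. Turn back and lift gently.

```bash
python3 -m inch '[{"dx":0,"dy":0,"dz":0,"wx":0,"wy":0,"wz":4.5},{"dx":0,"dy":0,"dz":0,"wx":0,"wy":0,"wz":4.5},{"dx":0,"dy":0,"dz":0,"wx":0,"wy":0,"wz":0}]' |grep grippe; python3 f.py;  python3 -m inch '[{"dx":0,"dy":0,"dz":-0.2,"wx":0,"wy":0,"wz":0},{"dx":0,"dy":0,"dz":-0.2,"wx":0,"wy":0,"wz":0},{"dx":0,"dy":0,"dz":-0.2,"wx":0,"wy":0,"wz":0},{"dx":0,"dy":0,"dz":0,"wx":0,"wy":0,"wz":0}]' |grep grippe; python3 f.py
```

```text
gripper_force: 50.9
15.82 F [0.8 3.3 9.4] M [ 0.44  0.   -0.09] [ 0.4622 -0.0088  0.1694] 0.176 yaw 48.87 q [-0.26  0.55  1.95  0.    0.64  0.45]
gripper_force: 50.6
16.32 F [0.  2.5 7.3] M [ 0.45 -0.04 -0.02] [ 0.4622 -0.0088  0.1752] 0.172 yaw 48.9 q [-0.26  0.54  1.95  0.    0.65  0.45]
```

```bash
python3 -m inch '[{"dx":0,"dy":0,"dz":-0.1,"wx":0,"wy":0,"wz":0},{"dx":0,"dy":0,"dz":0,"wx":0,"wy":0,"wz":0}]' |grep grippe; python3 f.py; python3 -m inch '[{"dx":0,"dy":0,"dz":-0.1,"wx":0,"wy":0,"wz":0},{"dx":0,"dy":0,"dz":0,"wx":0,"wy":0,"wz":0}]' |grep grippe; python3 f.py
```

```text
gripper_force: 50.4
16.57 F [-0.2  2.   7. ] M [ 0.45 -0.08 -0.01] [ 0.4622 -0.0089  0.1761] 0.175 yaw 48.9 q [-0.26  0.53  1.95  0.    0.66  0.45]
gripper_force: 50.3
16.82 F [0.3 2.9 6. ] M [ 0.47 -0.13  0.01] [ 0.4622 -0.0089  0.177 ] 0.175 yaw 48.9 q [-0.26  0.53  1.95  0.    0.66  0.45]
```

```bash
python3 -m inch '[{"dx":0,"dy":0,"dz":-0.05,"wx":0,"wy":0,"wz":0},{"dx":0,"dy":0,"dz":0,"wx":0,"wy":0,"wz":0}]' |grep grippe; python3 f.py; python3 -m inch '[{"dx":0,"dy":0,"dz":-0.05,"wx":0,"wy":0,"wz":0},{"dx":0,"dy":0,"dz":0,"wx":0,"wy":0,"wz":0}]' |grep grippe; python3 f.py
```

```text
gripper_force: 50.3
17.07 F [1.4 4.2 5.6] M [ 0.56 -0.26  0.05] [ 0.4621 -0.009   0.1774] 0.179 yaw 48.91 q [-0.26  0.53  1.95  0.    0.66  0.45]
gripper_force: 50.2
17.32 F [1.8 3.5 4.4] M [ 0.83 -0.37 -0.01] [ 0.4621 -0.009   0.1779] 0.174 yaw 48.91 q [-0.26  0.53  1.95  0.    0.66  0.45]
```

Moment rises at about the locked height: a lug is touching the lip. The slot is likely nearer the nominal 51°, so I'll lower slightly, turn 2° more and retry.

```bash
python3 -m inch '[{"dx":0,"dy":0,"dz":0.15,"wx":0,"wy":0,"wz":0},{"dx":0,"dy":0,"dz":0,"wx":0,"wy":0,"wz":-2.2},{"dx":0,"dy":0,"dz":0,"wx":0,"wy":0,"wz":0}]' |grep grippe; python3 f.py;  python3 -m inch '[{"dx":0,"dy":0,"dz":-0.1,"wx":0,"wy":0,"wz":0},{"dx":0,"dy":0,"dz":0,"wx":0,"wy":0,"wz":0}]' |grep grippe; python3 f.py; python3 -m inch '[{"dx":0,"dy":0,"dz":-0.05,"wx":0,"wy":0,"wz":0},{"dx":0,"dy":0,"dz":0,"wx":0,"wy":0,"wz":0}]' |grep grippe; python3 f.py
```

```text
gripper_force: 50.5
17.7 F [1.1 3.6 6.4] M [ 0.76 -0.22  0.02] [ 0.4616 -0.0089  0.1765] 0.176 yaw 51.12 q [-0.26  0.53  1.95  0.    0.66  0.42]
gripper_force: 50.2
17.95 F [1.3 4.1 4.2] M [ 0.85 -0.28 -0.02] [ 0.4617 -0.009   0.1773] 0.172 yaw 51.12 q [-0.26  0.53  1.95  0.    0.66  0.42]
gripper_force: 50.0
18.2 F [1.8 5.2 3. ] M [ 0.88 -0.39 -0.06] [ 0.4617 -0.009   0.1777] 0.175 yaw 51.12 q [-0.26  0.53  1.95  0.    0.66  0.42]
```

The moments indicate a sideways push of ~4 N, mainly along the lug direction (tool +x). So the cap is radially off-centre and a lug catches the slot edge. Lower, shift to null it, and retry.

```bash
python3 -m inch '[{"dx":0,"dy":0,"dz":0.2,"wx":0,"wy":0,"wz":0},{"dx":0.03,"dy":0,"dz":0,"wx":0,"wy":0,"wz":0},{"dx":0,"dy":0,"dz":0,"wx":0,"wy":0,"wz":0}]' |grep grippe; python3 f.py;  python3 -m inch '[{"dx":0.03,"dy":0,"dz":0,"wx":0,"wy":0,"wz":0},{"dx":0,"dy":0,"dz":0,"wx":0,"wy":0,"wz":0}]' |grep grippe; python3 f.py
```

```text
gripper_force: 50.6
18.57 F [-0.1  3.9  5.7] M [ 0.72 -0.16 -0.  ] [ 0.4618 -0.0089  0.1759] 0.174 yaw 51.15 q [-0.26  0.54  1.95 -0.    0.66  0.42]
gripper_force: 50.5
18.82 F [0.4 3.4 6.1] M [ 0.56 -0.07 -0.02] [ 0.4618 -0.0088  0.1759] 0.177 yaw 51.16 q [-0.26  0.54  1.95 -0.    0.66  0.42]
```

```bash
python3 -m inch '[{"dx":0.04,"dy":-0.03,"dz":0,"wx":0,"wy":0,"wz":0},{"dx":0.03,"dy":-0.02,"dz":0,"wx":0,"wy":0,"wz":0},{"dx":0,"dy":0,"dz":0,"wx":0,"wy":0,"wz":0}]' |grep grippe; python3 f.py
```

```text
gripper_force: 50.4
19.2 F [0.2 0.1 5.4] M [-0.01 -0.02  0.02] [ 0.4619 -0.0085  0.1759] 0.173 yaw 51.2 q [-0.26  0.54  1.95 -0.    0.66  0.42]
```

Side load is now nil. Lift again.

```bash
python3 -m inch '[{"dx":0,"dy":0,"dz":-0.1,"wx":0,"wy":0,"wz":0},{"dx":0,"dy":0,"dz":0,"wx":0,"wy":0,"wz":0}]' |grep grippe; python3 f.py;python3 -m inch '[{"dx":0,"dy":0,"dz":-0.1,"wx":0,"wy":0,"wz":0},{"dx":0,"dy":0,"dz":0,"wx":0,"wy":0,"wz":0}]' |grep grippe; python3 f.py;
```

```text
gripper_force: 50.4
19.45 F [-0.6  0.6  5.8] M [-0.13  0.09 -0.03] [ 0.4619 -0.0085  0.1769] 0.169 yaw 51.19 q [-0.26  0.53  1.95 -0.    0.66  0.42]
gripper_force: 50.3
19.7 F [-1.3 -2.2  6. ] M [-0.52  0.18  0.01] [ 0.462  -0.0084  0.1779] 0.176 yaw 51.17 q [-0.26  0.53  1.95 -0.    0.66  0.42]
```

```bash
python3 -m inch '[{"dx":0,"dy":0,"dz":-0.05,"wx":0,"wy":0,"wz":0},{"dx":0,"dy":0,"dz":0,"wx":0,"wy":0,"wz":0}]' |grep grippe; python3 f.py
```

```text
gripper_force: 50.3
19.95 F [-0.6 -2.4  4.6] M [-0.47  0.19 -0.  ] [ 0.4621 -0.008   0.1783] 0.168 yaw 51.14 q [-0.26  0.53  1.95 -0.    0.66  0.42]
```

```bash
python3 -m inch '[{"dx":-0.045,"dy":0.015,"dz":0,"wx":0,"wy":0,"wz":0},{"dx":0,"dy":0,"dz":0,"wx":0,"wy":0,"wz":0}]' |grep grippe; python3 f.py;python3 -m inch '[{"dx":0,"dy":0,"dz":-0.05,"wx":0,"wy":0,"wz":0},{"dx":0,"dy":0,"dz":0,"wx":0,"wy":0,"wz":0}]' |grep grippe; python3 f.py;
```

```text
gripper_force: 50.3
20.2 F [-1.1 -0.   5.4] M [-0.23  0.1  -0.02] [ 0.462  -0.0081  0.1783] 0.173 yaw 51.13 q [-0.26  0.53  1.95  0.    0.66  0.42]
gripper_force: 50.3
20.45 F [-0.8 -0.7  4.1] M [-0.19  0.09  0.  ] [ 0.462  -0.0081  0.1788] 0.176 yaw 51.13 q [-0.26  0.53  1.95  0.    0.66  0.42]
```

```bash
python3 -m inch '[{"dx":0,"dy":0,"dz":-0.05,"wx":0,"wy":0,"wz":0},{"dx":0,"dy":0,"dz":0,"wx":0,"wy":0,"wz":0}]' |grep grippe; python3 f.py
```

```text
gripper_force: 50.2
20.7 F [-0.1  0.2  5.3] M [-0.08  0.02 -0.04] [ 0.462  -0.0082  0.1793] 0.173 yaw 51.13 q [-0.26  0.53  1.95  0.    0.67  0.42]
```

Now above the locked height with forces low, so the lugs are in the slots. Continue lifting.

```bash
python3 -m inch '[{"dx":0,"dy":0,"dz":-0.1,"wx":0,"wy":0,"wz":0},{"dx":0,"dy":0,"dz":0,"wx":0,"wy":0,"wz":0}]' |grep grippe; python3 f.py;python3 -m inch '[{"dx":0,"dy":0,"dz":-0.1,"wx":0,"wy":0,"wz":0},{"dx":0,"dy":0,"dz":0,"wx":0,"wy":0,"wz":0}]' |grep grippe; python3 f.py;
```

```text
gripper_force: 50.1
20.95 F [-0.2 -0.3  3.7] M [-0.07 -0.01 -0.01] [ 0.462  -0.0082  0.1803] 0.176 yaw 51.13 q [-0.26  0.53  1.95  0.    0.67  0.42]
gripper_force: 50.1
21.2 F [-0.6  0.3  3. ] M [-0.04  0.01  0.06] [ 0.462  -0.0082  0.1813] 0.174 yaw 51.13 q [-0.26  0.52  1.95  0.    0.67  0.42]
```

```bash
python3 -m inch '[{"dx":0,"dy":0,"dz":-0.1,"wx":0,"wy":0,"wz":0},{"dx":0,"dy":0,"dz":0,"wx":0,"wy":0,"wz":0}]' |grep grippe; python3 f.py;python3 -m inch '[{"dx":0,"dy":0,"dz":-0.1,"wx":0,"wy":0,"wz":0},{"dx":0,"dy":0,"dz":0,"wx":0,"wy":0,"wz":0}]' |grep grippe; python3 f.py;
```

```text
gripper_force: 50.0
21.45 F [-0.9 -1.3  4.1] M [-0.03 -0.06  0.04] [ 0.462  -0.0082  0.1823] 0.175 yaw 51.13 q [-0.26  0.52  1.95  0.    0.67  0.42]
gripper_force: 49.9
21.7 F [0.  0.1 3.1] M [-0.05 -0.04  0.01] [ 0.462  -0.0082  0.1833] 0.176 yaw 51.13 q [-0.26  0.52  1.95  0.    0.68  0.42]
```

```bash
python3 -m inch '[{"dx":0,"dy":0,"dz":-0.15,"wx":0,"wy":0,"wz":0},{"dx":0,"dy":0,"dz":-0.15,"wx":0,"wy":0,"wz":0},{"dx":0,"dy":0,"dz":-0.15,"wx":0,"wy":0,"wz":0},{"dx":0,"dy":0,"dz":0,"wx":0,"wy":0,"wz":0}]' |grep grippe; python3 f.py;python3 -m inch '[{"dx":0,"dy":0,"dz":-0.2,"wx":0,"wy":0,"wz":0},{"dx":0,"dy":0,"dz":-0.2,"wx":0,"wy":0,"wz":0},{"dx":0,"dy":0,"dz":-0.2,"wx":0,"wy":0,"wz":0},{"dx":0,"dy":0,"dz":0,"wx":0,"wy":0,"wz":0}]' |grep grippe; python3 f.py;
```

```text
gripper_force: 49.5
22.2 F [-0.  -0.2 -1. ] M [-0.    0.04  0.  ] [ 0.4619 -0.0082  0.1878] 0.177 yaw 51.13 q [-0.26  0.51  1.94  0.    0.69  0.42]
gripper_force: 49.5
22.7 F [ 0.8 -0.9 -1.3] M [-0.    0.01  0.  ] [ 0.4621 -0.0083  0.194 ] 0.175 yaw 51.13 q [-0.26  0.5   1.94 -0.    0.7   0.42]
```

```bash
python3 -m inch '[{"dx":0,"dy":0,"dz":-0.3,"wx":0,"wy":0,"wz":0},{"dx":0,"dy":0,"dz":-0.3,"wx":0,"wy":0,"wz":0},{"dx":0,"dy":0,"dz":-0.4,"wx":0,"wy":0,"wz":0},{"dx":0,"dy":0,"dz":-0.5,"wx":0,"wy":0,"wz":0},{"dx":0,"dy":0,"dz":-1.5,"wx":0,"wy":0,"wz":0},{"dx":0,"dy":0,"dz":-3,"wx":0,"wy":0,"wz":0},{"dx":0,"dy":0,"dz":-2,"wx":0,"wy":0,"wz":0},{"dx":0,"dy":0,"dz":0,"wx":0,"wy":0,"wz":0}]' |grep grippe; python3 f.py; python3 - <<'E'
from h import *
s=sense();R=Ro.from_quat(s['tool_rot']).as_matrix()
p=eyes.camera_params('top');im=eyes.snapshot('top')
cv2.imwrite('pics/top1.png',im[:,:,::-1])
# glass dish: refine centre from first pic via Hough near (217,236)
g=cv2.cvtColor(cv2.imread('pics/top0.png'),cv2.COLOR_BGR2GRAY)
c=cv2.resize(g[200:275,180:255],None,fx=4,fy=4,interpolation=cv2.INTER_CUBIC)
print([(180+a/4,200+b/4,r/4) for a,b,r in (cv2.HoughCircles(c,cv2.HOUGH_GRADIENT,1.5,50,param1=100,param2=20,minRadius=60,maxRadius=82)[0])][:3])
E
```

```text
gripper_force: 49.5
23.7 F [-0.3  0.7 -0.3] M [0.01 0.05 0.01] [ 0.4628 -0.0084  0.2753] 0.178 yaw 51.13 q [-0.26  0.35  1.86  0.    0.92  0.42]
[(np.float32(218.8125), np.float32(235.4375), np.float32(19.4625))]
```

The cap is out and held. I'll refine the dish centre from the two views, then carry it over.

```bash
python3 - <<'E'
from h import *
p=eyes.camera_params('top')
for uv in [(217.7,236.3),(218.8,235.4)]: print(at(p,uv,.014))
w=np.load('w1.npy',allow_pickle=True).item()
print(at(w,(106,278),.012))
E
python3 -m inch '[{"dx":2.76,"dy":-3.82,"dz":0,"wx":0,"wy":0,"wz":0},{"dx":2.76,"dy":-3.82,"dz":0,"wx":0,"wy":0,"wz":0},{"dx":2.76,"dy":-3.82,"dz":0,"wx":0,"wy":0,"wz":0},{"dx":2.76,"dy":-3.82,"dz":0,"wx":0,"wy":0,"wz":0},{"dx":2.76,"dy":-3.82,"dz":0,"wx":0,"wy":0,"wz":0},{"dx":2.76,"dy":-3.82,"dz":0,"wx":0,"wy":0,"wz":0},{"dx":0,"dy":0,"dz":0,"wx":0,"wy":0,"wz":0},{"dx":0,"dy":0,"dz":0,"wx":0,"wy":0,"wz":0}]' |grep grippe; python3 f.py; python3 - <<'E'
from h import *
p=eyes.camera_params('wrist');im=eyes.snapshot('wrist');cv2.imwrite('pics/w2.png',im[:,:,::-1]);np.save('w2.npy',p,allow_pickle=True)
E
```

```text
[0.38866962 0.26492631 0.014     ]
[0.39108046 0.26204266 0.014     ]
[0.39137273 0.26167062 0.012     ]
gripper_force: 49.5
24.75 F [ 0.2  0.5 -1. ] M [-0.01  0.01  0.01] [0.387  0.2642 0.2729] 0.174 yaw 51.18 q [ 0.36  0.37  1.85 -0.    0.93  1.04]
```

View pics/w2.png

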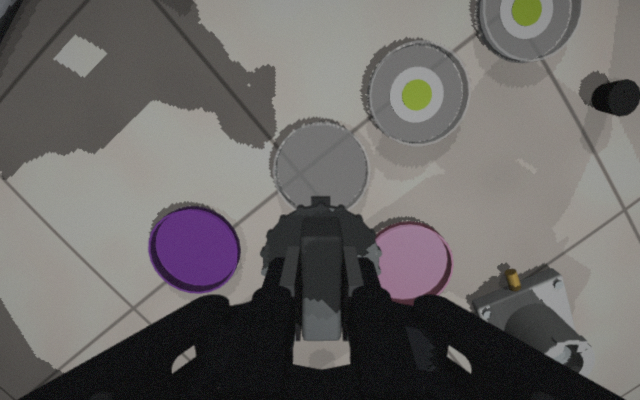

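The wrist view shows the cap upright in the grip, and the clear empty dish with its rim spanning x 274–368, top at y≈121, centre ≈(321,168).

```bash
python3 - <<'E'
from h import *
p=np.load('w2.npy',allow_pickle=True).item();s=sense();R=Ro.from_quat(s['tool_rot']).as_matrix()
for uv,z in [((321,168),.014),((321,121),.016),((274,168),.016),((368,168),.016)]:
    X=at(p,uv,z);print(uv,X,'tool cm',R.T@(X-s['tcp_pos'])*100)
E
```

```text
(321, 168) [0.39202916 0.26983075 0.014     ] tool cm [8.16831147e-01 2.73915424e-03 2.59058216e+01]
(321, 121) [0.41913304 0.30354418 0.016     ] tool cm [ 5.14221265e+00 -4.71176856e-03  2.56980289e+01]
(274, 168) [0.35820098 0.29755445 0.016     ] tool cm [ 0.85017592 -4.3709746  25.70831357]
(368, 168) [0.42637787 0.24275866 0.016     ] tool cm [ 0.86616211  4.37581843 25.70318035]
```

```bash
python3 -m inch '[{"dx":0.35,"dy":0.15,"dz":2,"wx":0,"wy":0,"wz":0},{"dx":0,"dy":0,"dz":3,"wx":0,"wy":0,"wz":0},{"dx":0,"dy":0,"dz":3,"wx":0,"wy":0,"wz":0},{"dx":0,"dy":0,"dz":3,"wx":0,"wy":0,"wz":0},{"dx":0,"dy":0,"dz":2,"wx":0,"wy":0,"wz":0},{"dx":0,"dy":0,"dz":1,"wx":0,"wy":0,"wz":0},{"dx":0,"dy":0,"dz":0.6,"wx":0,"wy":0,"wz":0},{"dx":0,"dy":0,"dz":0.3,"wx":0,"wy":0,"wz":0},{"dx":0,"dy":0,"dz":0,"wx":0,"wy":0,"wz":0},{"dx":0,"dy":0,"dz":0,"wx":0,"wy":0,"wz":0}]' |grep grippe; python3 f.py
```

```text
gripper_force: 49.5
26.05 F [ 0.7  0.2 -0.8] M [-0.02  0.02 -0.06] [0.391  0.2665 0.1253] 0.178 yaw 51.14 q [ 0.36  0.65  1.95 -0.    0.54  1.04]
```

```bash
python3 -m inch '[{"dx":0,"dy":0,"dz":0.2,"wx":0,"wy":0,"wz":0},{"dx":0,"dy":0,"dz":0.15,"wx":0,"wy":0,"wz":0},{"dx":0,"dy":0,"dz":0.1,"wx":0,"wy":0,"wz":0},{"dx":0,"dy":0,"dz":0,"wx":0,"wy":0,"wz":0}]' |grep grippe; python3 f.py; python3 -m inch '[{"dx":0,"dy":0,"dz":0.08,"wx":0,"wy":0,"wz":0},{"dx":0,"dy":0,"dz":0,"wx":0,"wy":0,"wz":0}]' |grep grippe; python3 f.py
```

```text
gripper_force: 49.5
26.55 F [ 0.4 -0.5 -0.4] M [ 0.01 -0.01  0.02] [0.3908 0.2663 0.1202] 0.175 yaw 51.13 q [ 0.36  0.66  1.95 -0.    0.53  1.04]
gripper_force: 49.5
26.8 F [ 0.7 -1.  -1.2] M [ 0.02 -0.   -0.03] [0.3908 0.2663 0.1195] 0.175 yaw 51.13 q [ 0.36  0.66  1.95 -0.    0.53  1.04]
```

```bash
python3 -m inch '[{"dx":0,"dy":0,"dz":0.05,"wx":0,"wy":0,"wz":0},{"dx":0,"dy":0,"dz":0,"wx":0,"wy":0,"wz":0}]' |grep grippe; python3 f.py; python3 -m inch '[{"dx":0,"dy":0,"dz":0.05,"wx":0,"wy":0,"wz":0},{"dx":0,"dy":0,"dz":0,"wx":0,"wy":0,"wz":0}]' |grep grippe; python3 f.py
```

```text
gripper_force: 49.5
27.05 F [ 0.5  0.4 -0.1] M [-0.01 -0.04 -0.04] [0.3908 0.2663 0.119 ] 0.177 yaw 51.13 q [ 0.36  0.66  1.95 -0.    0.53  1.04]
gripper_force: 49.5
27.3 F [-0.1 -0.  -0.6] M [-0.02  0.02  0.01] [0.3908 0.2663 0.1185] 0.174 yaw 51.13 q [0.36 0.66 1.95 0.   0.53 1.04]
```

```bash
python3 -m inch '[{"dx":0,"dy":0,"dz":0.04,"wx":0,"wy":0,"wz":0},{"dx":0,"dy":0,"dz":0,"wx":0,"wy":0,"wz":0}]' |grep grippe; python3 f.py
```

```text
gripper_force: 50.0
27.55 F [-0.3  0.1  2.1] M [-0.    0.06 -0.01] [0.3908 0.2664 0.1183] 0.176 yaw 51.13 q [0.36 0.66 1.95 0.   0.53 1.04]
```

```bash
python3 -m inch '[{"dx":0,"dy":0,"dz":0.04,"wx":0,"wy":0,"wz":0},{"dx":0,"dy":0,"dz":0,"wx":0,"wy":0,"wz":0}]' |grep grippe; python3 f.py
```

```text
gripper_force: 50.6
27.8 F [-1.2  0.6  6.1] M [-0.05  0.16 -0.  ] [0.3908 0.2664 0.1183] 0.174 yaw 51.13 q [0.36 0.66 1.95 0.   0.53 1.04]
```

```bash
python3 -m inch '[{"dx":0,"dy":0,"dz":0.04,"wx":0,"wy":0,"wz":0},{"dx":0,"dy":0,"dz":0,"wx":0,"wy":0,"wz":0}]' |grep grippe; python3 f.py
```

```text
gripper_force: 51.2
28.05 F [-1.7 -0.5  9.2] M [-0.11  0.31  0.03] [0.3908 0.2664 0.1182] 0.172 yaw 51.13 q [0.36 0.66 1.95 0.   0.53 1.04]
```

Set down (contact at TCP z≈0.1183). Relieve the load, ease the grip, and open.

```bash
python3 -m inch '[{"dx":0,"dy":0,"dz":-0.09,"wx":0,"wy":0,"wz":0},{"dx":0,"dy":0,"dz":0,"wx":0,"wy":0,"wz":0},{"dx":0,"dy":0,"dz":0,"wx":0,"wy":0,"wz":0}]' - 20|grep grippe; python3 f.py; python3 -m inch '[{"dx":0,"dy":0,"dz":0,"wx":0,"wy":0,"wz":0},{"dx":0,"dy":0,"dz":0,"wx":0,"wy":0,"wz":0},{"dx":0,"dy":0,"dz":0,"wx":0,"wy":0,"wz":0},{"dx":0,"dy":0,"dz":0,"wx":0,"wy":0,"wz":0},{"dx":0,"dy":0,"dz":0,"wx":0,"wy":0,"wz":0}]' 0.6|grep grippe; python3 f.py; python3 -m inch '[{"dx":0,"dy":0,"dz":-0.5,"wx":0,"wy":0,"wz":0},{"dx":0,"dy":0,"dz":-1.5,"wx":0,"wy":0,"wz":0},{"dx":0,"dy":0,"dz":-4,"wx":0,"wy":0,"wz":0},{"dx":0,"dy":0,"dz":-5,"wx":0,"wy":0,"wz":0},{"dx":0,"dy":0,"dz":-5,"wx":0,"wy":0,"wz":0},{"dx":-3,"dy":0,"dz":-3,"wx":0,"wy":0,"wz":0},{"dx":-3,"dy":0,"dz":0,"wx":0,"wy":0,"wz":0},{"dx":0,"dy":0,"dz":0,"wx":0,"wy":0,"wz":0}]'|grep grippe; python3 f.py; python3 - <<'E'
from h import *
im=eyes.snapshot('scene')[:,:,::-1];a=cv2.resize(im[80:320,260:500],(500,500),interpolation=cv2.INTER_CUBIC)
w=eyes.snapshot('wrist')[:,:,::-1];b=cv2.resize(w[:,:],(800,500))
cv2.imwrite('pics/end.png',cv2.resize(np.hstack([a,b]),(800,308),interpolation=cv2.INTER_AREA))
E
```

```text
gripper_force: 50.1
28.43 F [-1.1  1.6  3.6] M [-0.02  0.1   0.03] [0.3909 0.2664 0.1183] 0.174 yaw 51.13 q [0.36 0.66 1.95 0.   0.53 1.04]
gripper_force: 0.0
29.05 F [ 1.  -0.2  0.4] M [-0.03  0.   -0.02] [0.3908 0.2663 0.1182] 0.6 yaw 51.13 q [ 0.36  0.66  1.95 -0.    0.53  1.04]
gripper_force: 0.0
30.05 F [-0.3 -0.1  0.6] M [0.02 0.04 0.02] [0.3513 0.2186 0.3094] 0.603 yaw 51.07 q [ 0.29  0.23  1.93 -0.    0.98  0.96]
```

View pics/end.png

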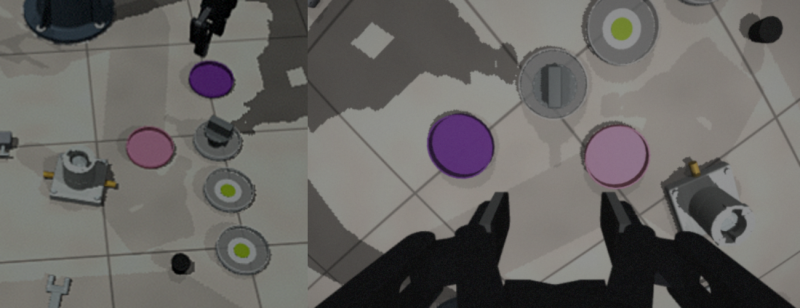

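The cap stands upright near the middle of the clear dish (wrist half, about (553,85)). The holder is open and empty at about (733,225). The filter dishes and look-alikes are where they were, and the arm is clear.

```bash
python3 -c "
from station import workorder
print(workorder.sign_off())"
```

```text
the job is handed in; nothing more can be done
None
```

The job is done and handed in at about 30 s: the cap came out of the holder with the measured push peaking at about 17 N, and it stands upright on its stem near the middle of the empty glass dish, with the gripper clear and the other dishes unmoved in the final pictures.

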